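# Load the sampler tray in batch order

### The job

Move the four sample vials from the preparation rack into the sampler tray, one in each pocket, keeping the batch order counted from the start posts: the vial nearest the rack's brass post goes into the pocket nearest the tray's brass post, the next into the next pocket, and so on. Set each vial down upright on its pocket floor, and do not drop or tip any of them.

Things in the scene. Friction and masses are not known exactly. Their poses are not given: they have to be found in the camera images.
- vial_tall: The tallest vial: round, 28 mm diameter, 90 mm tall in all. The straight glass body is 72 mm tall, then a neck, then a cap 24 mm in diameter and 13 mm high. About 60 g. Amber glass, blue cap. Origin: centre of its underside, z up.
- vial_slim: The slimmest vial: round, 22 mm diameter, 74 mm tall in all. The straight body is 60 mm tall, then a neck, then a cap 18 mm in diameter and 8 mm high. About 35 g. Amber glass, blue cap. Origin: centre of its underside, z up.
- vial_jar: The wide-mouthed jar: round, 36 mm diameter, 64 mm tall in all. The straight body is 44 mm tall, then a cap 35 mm in diameter and 18 mm high. About 75 g. Amber glass, blue cap. Origin: centre of its underside, z up.
- vial_square: The square bottle: 28 x 28 mm square section, 59 mm tall in all. The straight body is 42 mm tall, then a neck, then a cap 20 mm in diameter and 13 mm high. About 50 g. Its flat sides face along its x and y, which start parallel to the rack's x and y. Amber glass, blue cap. Origin: centre of its underside, z up.
- insert_tall: White plastic insert on the preparation rack, 52 x 52 x 14 mm, with a round hole 32 mm wide for the tall vial, 8 mm deep. Fixed; stays on the rack and shows where that vial started. Origin: centre of its underside (its underside lies 10 mm above the table). Its vial's underside starts 6 mm above this origin.
- insert_slim: White plastic insert on the preparation rack, 52 x 52 x 14 mm, with a round hole 26 mm wide for the slim vial, 8 mm deep. Fixed; stays on the rack and shows where that vial started. Origin: centre of its underside (its underside lies 10 mm above the table). Its vial's underside starts 6 mm above this origin.
- insert_jar: White plastic insert on the preparation rack, 52 x 52 x 14 mm, with a round hole 40 mm wide for the jar, 8 mm deep. Fixed; stays on the rack and shows where that vial started. Origin: centre of its underside (its underside lies 10 mm above the table). Its vial's underside starts 6 mm above this origin.
- insert_square: White plastic insert on the preparation rack, 52 x 52 x 14 mm, with a square hole 32 mm wide for the square bottle, 8 mm deep. Fixed; stays on the rack and shows where that vial started. Origin: centre of its underside (its underside lies 10 mm above the table). Its vial's underside starts 6 mm above this origin.
- rack: Preparation rack: flat dark steel rail 66 mm (its x) by 284 mm (its y), 10 mm thick, fixed, bearing the four inserts in a row along its y at y = +93, +31, -31 and -93 mm; which insert is at which place varies. Its start post, a brass pin with a round head 26 mm wide, top 52 mm above the table, stands at its +y end (y = +132 mm). So the first place is y = +93. Origin: centre of its underside, on the table. The rack may stand left or right of the tray.
- tray: Sampler tray: grey plastic slab 68 mm (its x) by 258 mm (its y), 16 mm high, fixed, with four equal open square pockets 52 x 52 mm and 9 mm deep (floor 7 mm above the table), centres on its y axis at y = -93, -31, +31 and +93 mm, separated by walls 10 mm thick. Its start post, the same kind of brass pin, top 58 mm above the table, stands at its -y end (y = -136 mm). So the first pocket is y = -93. Empty at the start. Origin: centre of its underside, on the table.

How it is judged:
By the outcome, as a careful person would: the job done as asked, in the order asked, and still so for the second after the job is handed in, with the robot touching nothing.
It also fails if it takes over 109 s, if anything falls off the work surface, if the arm or the gripper's body presses on something with over 40 N, if the wrist force passes 120 N, or if a joint passes its speed limit or range.

### The arm

A 7-joint arm with a two-finger parallel gripper is mounted at the origin on the work surface. World frame = base frame: x ahead of the robot, y to its left, z up, the work surface at z = 0. Lengths are in m, angles in degrees, forces in N, time in s.
With the tool pointing down it reaches from about 0.35 to 0.9 m from the base axis. Payload 8.1 kg.
Tool frame: the origin (TCP) lies midway between the tips of the shut fingers; the grasp point (between the pads) lies 19 mm behind it; z points along the fingers, y is the direction in which the jaws open and shut (so a half turn about z gives the same grasp; the last joint's range is limited). The gripper opens to 85 mm and grips with 20 to 120 N. Pads are 22 mm wide; open, the fingers measure 114 mm over their backs; the gripper's body (76 mm by 85 mm) begins 54 mm behind the grasp point. The pads swing forward as they close: fully open they stand 13 mm farther back than shut.
Start: joints at [70.898, 24.895, 1.432, 90.138, -0.665, 64.973, -4.303], TCP at [0.143, -0.608, 0.231] pointing down, gripper open.
Joint ranges: [-149.89, 149.89], [-25.12, 119.58], [-72.63, 75.52], [4.76, 147.25], [-75.54, 255.54], [6.69, 114.76], [-157.13, 157.13]. Speed limits (degrees/s): [127.2, 127.2, 172.46, 172.46, 180, 180, 180].

### API

Orientations are given as a 3x3 rotation matrix whose columns are the frame's x, y, z axes.
In Python, from workcell import r gives the robot as it stands.
- The arm moves only by the shell command python3 -m crank 'ROWS' [FORCE]. ROWS is JSON, one flat list of numbers, 7 for each row, row after row: the turn, a rotation vector about the tool's x, y, z in degrees, then the shift along the tool's x, y, z in cm, then the opening, from -1 (shut) to 1 (fully open), so that 0 is half open. In form: [rx, ry, rz, dx, dy, dz, gripper, rx, ry, rz, dx, dy, dz, gripper, ...]. A call has 1 to 20 rows; each row shifts and turns the commanded pose from where the row before left it, along the tool's axes as they then stand; what a row does not reach is not made up. A row lasts 1/10 s, in which the tool goes at most 50 mm and 8.59 degrees, less where a joint would pass 70% of its speed; a pose out of reach is approached as far as the arm can. A call is refused whole if a number of a shift passes 5 or a number of a turn 8.59, either way. A call with a gripper value outside its range is refused whole. The fingers move at their own pace and stop on an object; FORCE is the grip in N (left out, the last holds). Time passes only in rows, so rows that do not move let the fingers close. It gives the time, the measured TCP pose, the force and the opening at its end, in the units of the state.
- r.state(): the state, without advancing time (a new reading comes with each control period).
- r.grab_frame(name): name is "scene" or "top"; returns the picture (384x512x3 uint8, red, green, blue); there is no depth.
- r.camera_params(name): a dict with "K" (3x3 intrinsics, pixels), "R" (3x3) and "t" (3): a world point X has camera coordinates R X + t. Camera axes: x right, y down, z forward; pixel columns grow to the right and rows downward; lengths in m; the calibration is good to about 2 mm. A picture is of the moment at which its call begins. camera_params takes no time and is no camera call.
- r.close_job(): hands the job in, once; it reports no verdict.
The state is a dict: "time": time; "joints": joint angles; "joint_velocities": joint speeds; "joint_efforts": joint torques, N m; "tool_pos": TCP position; "tool_rot": TCP orientation; "force": force on the tool from outside, world axes, zero at the start; "torque": the same for the moment, N m; "grip_width": finger opening in m.
Only numpy, scipy, OpenCV 4.12 (cv2) and the standard library are available. Lean on these libraries where they do the work, as an engineer would, in place of code of your own. Each camera call takes 0.05 s, during which the arm holds its last target.

## Working session

There is one attempt and no reset: what is moved stays moved. The work goes in short steps, Python scripts to look and compute and a shell command to move; the robot and the scene stay as the last step left them, time stands still between calls to the robot, and variables do not carry over. Pictures are saved under pics/ and viewed, and the job is handed in when it is done.

```bash
ls; mkdir -p pics; python3 - <<'E'
from workcell import r
import cv2
s=r.state(); print(s)
for n in ("scene","top"):
    p=r.camera_params(n); print(n,p)
    im=r.grab_frame(n); cv2.imwrite(f"pics/{n}0.png",im[:,:,::-1])
E
```

```text
pics
{'time': 0.0, 'joints': array([70.89892763, 24.93563118,  1.43043734, 90.18794786, -0.66289794,
       64.96996877, -4.30288847]), 'joint_velocities': array([ 0.02795904,  0.05109446,  0.05715338,  0.05759721, -0.06838355,
        0.0733073 ,  0.01271351]), 'joint_efforts': array([-7.17973103e-05, -6.70477939e+01,  1.02507714e+00, -3.16206551e+01,
        1.55150809e-02,  1.23674711e-02,  9.96911490e-05]), 'tool_pos': array([ 0.14279201, -0.60798473,  0.23054254]), 'tool_rot': array([[ 9.73500420e-01,  2.28684689e-01, -4.94464870e-04],
       [ 2.28685167e-01, -9.73499421e-01,  1.40387928e-03],
       [-1.60315569e-04, -1.47975385e-03, -9.99998892e-01]]), 'force': array([-0.47590042,  0.32263575,  0.28960232]), 'torque': array([0.01064222, 0.02020408, 0.05409066]), 'grip_width': 0.08526905634413523}
scene {'K': array([[397.47959252,   0.        , 256.086893  ],
       [  0.        , 397.47959252, 188.26534488],
       [  0.        ,   0.        ,   1.        ]]), 'R': array([[ 0.42260214,  0.90619157,  0.01497558],
       [ 0.76145804, -0.34604761, -0.54811742],
       [-0.49151712,  0.24303887, -0.83626732]]), 't': array([-0.21647471, -0.36896516,  1.14037013])}
top {'K': array([[393.76452558,   0.        , 251.4602943 ],
       [  0.        , 393.76452558, 195.27647244],
       [  0.        ,   0.        ,   1.        ]]), 'R': array([[-0.01778072, -0.99980514, -0.00857484],
       [-0.9858583 ,  0.01896071, -0.16650496],
       [ 0.1666351 ,  0.005493  , -0.98600333]]), 't': array([-0.00183372,  0.5405534 ,  0.76861778])}
```

View pics/scene0.png

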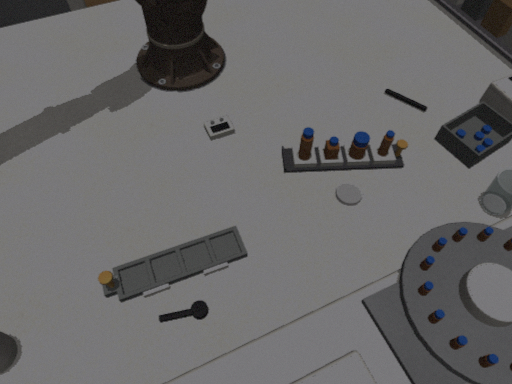

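View pics/top0.png

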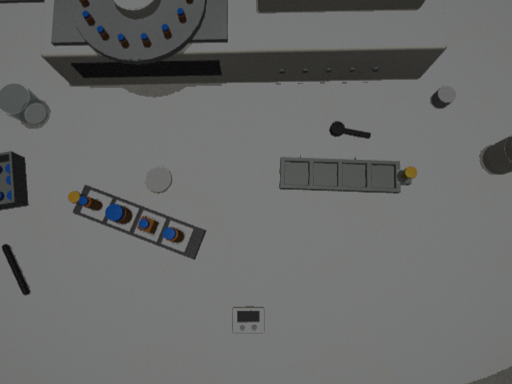

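The top view shows the rack at left with its post at (74,197). From the post the order is slim, jar, square, tall. The tray is at right with its post at (410,173). Next I'll enlarge both.

```bash
python3 - <<'E'
import cv2,numpy as np
im=cv2.imread("pics/top0.png")
def crop(im,x,y,w,h,s,n):
    c=cv2.resize(im[y:y+h,x:x+w],None,fx=s,fy=s,interpolation=cv2.INTER_CUBIC)
    c=np.clip(c.astype(float)*1.8,0,255).astype(np.uint8)
    for k in range(0,w,20): cv2.putText(c,str(x+k),(k*s,10),0,.35,(0,255,0)); cv2.line(c,(k*s,12),(k*s,18),(0,255,0))
    for k in range(0,h,20): cv2.putText(c,str(y+k),(0,k*s+4),0,.35,(0,255,0)); 
    cv2.imwrite(n,c)
crop(im,60,170,160,100,5,"pics/rackc.png")
crop(im,270,145,155,60,5,"pics/trayc.png")
im=cv2.imread("pics/scene0.png")
crop(im,270,115,150,65,5,"pics/racks.png")
crop(im,90,220,160,85,5,"pics/trays.png")
E
```

```text
(no output)
```

View pics/rackc.png

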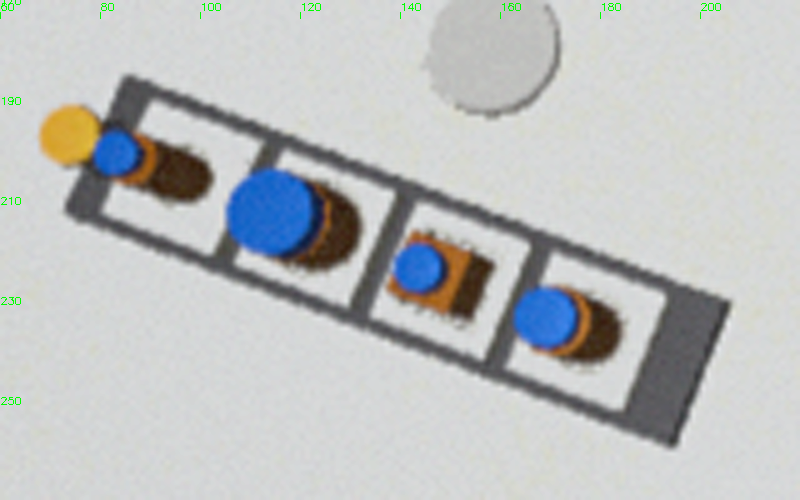

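View pics/trayc.png

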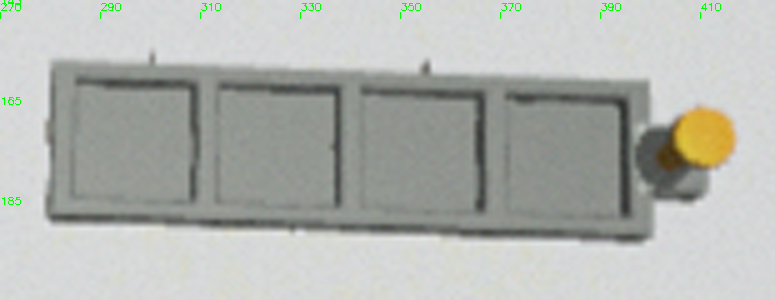

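View pics/racks.png

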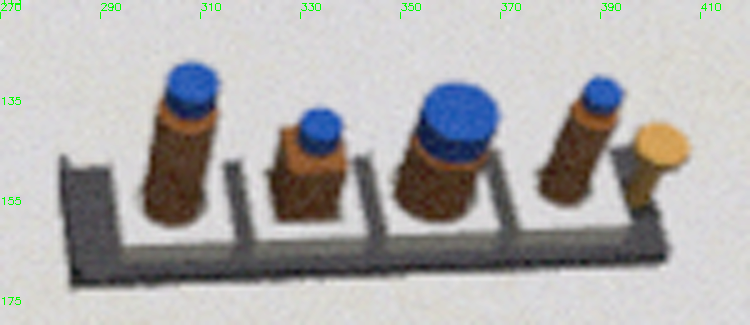

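View pics/trays.png

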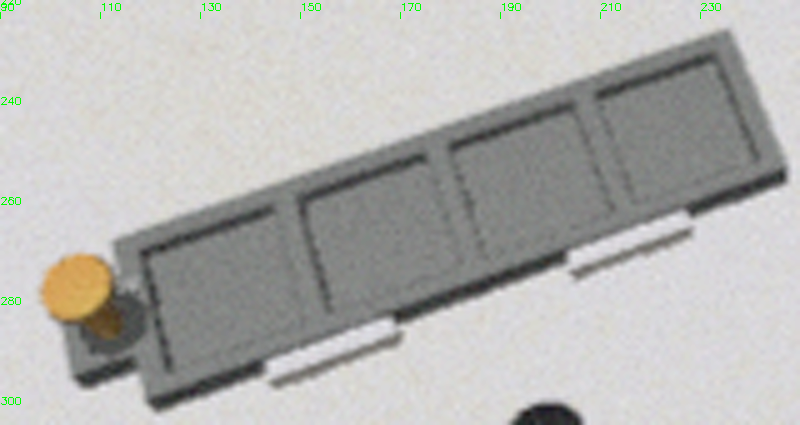

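```bash
cat > fit.py <<'E'
import numpy as np, json
from scipy.optimize import least_squares
from workcell import r
P={n:r.camera_params(n) for n in("scene","top")}
def proj(n,X):
    p=P[n];c=np.asarray(X)@p["R"].T+p["t"];q=c@p["K"].T;return q[...,:2]/q[...,2:]
def unproj(n,uv,z):
    p=P[n];d=p["R"].T@np.linalg.inv(p["K"])@np.r_[uv,1];o=-p["R"].T@p["t"];return o+d*(z-o[2])/d[2]
def W(q,L):
    x,y,t=q;L=np.asarray(L,float);c,s=np.cos(t),np.sin(t)
    return np.c_[x+c*L[:,0]-s*L[:,1],y+s*L[:,0]+c*L[:,1],L[:,2]]
E
cat > f1.py <<'E'
from fit import *
def px(o,X):return [o[0]+X[0]/5-.4,o[1]+X[1]/5-.4]
capz={'slim':.09,'jar':.08,'square':.075,'tall':.106}
rk=[('top',(127,76),(.033,.142,.01)),('top',(67,210),(-.033,.142,.01)),('top',(730,302),(.033,-.142,.01)),('top',(675,445),(-.033,-.142,.005)),
('top',(70,134),(0,.132,.052)),('top',(117,152),(0,.093,.09)),('top',(269,212),(0,.031,.08)),('top',(418,268),(0,-.031,.075)),('top',(544,317),(0,-.093,.106)),
('scene',(661,145),(0,.132,.052)),('scene',(603,92),(0,.093,.09)),('scene',(460,110),(0,.031,.08)),('scene',(321,127),(0,-.031,.075)),('scene',(193,82),(0,-.093,.106)),
('scene',(72,285),(.033,-.142,0)),('scene',(665,260),(.033,.142,0))]
tr=[('top',(53,62),(.034,.129,.016)),('top',(649,82),(.034,-.129,.016)),('top',(648,235),(-.034,-.129,.016)),('top',(50,215),(-.034,.129,.016)),('top',(704,137),(0,-.136,.058)),
('scene',(115,240),(-.034,-.129,.016)),('scene',(730,30),(-.034,.129,.016)),('scene',(786,168),(.034,.129,.016)),('scene',(153,398),(.034,-.129,.016)),('scene',(77,286),(0,-.136,.058))]
O={'rk':{'top':(60,170),'scene':(270,115)},'tr':{'top':(270,145),'scene':(90,220)}}
for nm,D,q0 in(('rk',rk,(.45,.25,-.3)),('tr',tr,(.55,-.2,0))):
  for cams in(('top',),('scene',),('top','scene')):
    d=[e for e in D if e[0] in cams]
    f=lambda q:np.ravel([proj(c,W(q,[L]))[0]-px(O[nm][c],X) for c,X,L in d])
    s=least_squares(f,q0,loss='soft_l1'); print(nm,cams,s.x[:2].round(4),np.degrees(s.x[2]).round(2),'\n',f(s.x).reshape(-1,2).round(1).tolist())
  q=s.x
  print(W(q,[(0,y,0) for y in(.093,.031,-.031,-.093)]).round(4))
E
python3 f1.py
```

```text
rk ('top',) [0.4954 0.2311] -21.65 
 [[-0.3, -0.9], [-1.1, 0.5], [0.2, -0.2], [-0.1, 0.7], [0.1, -0.0], [-0.1, 0.1], [0.3, -0.2], [0.1, -0.1], [0.5, 0.0]]
rk ('scene',) [0.4977 0.2312] -21.53 
 [[0.3, -0.6], [0.2, -0.4], [0.1, 0.0], [0.0, -0.9], [-0.2, -0.2], [-0.6, 1.1], [0.2, 1.2]]
rk ('top', 'scene') [0.4961 0.2314] -21.64 
 [[-0.4, -1.2], [-1.2, 0.2], [0.0, -0.5], [-0.2, 0.3], [-0.0, -0.4], [-0.2, -0.3], [0.2, -0.6], [-0.1, -0.5], [0.3, -0.3], [-0.1, -1.0], [-0.2, -0.8], [-0.3, -0.5], [-0.3, -1.4], [-0.5, -0.8], [-0.9, 0.4], [-0.2, 0.7]]
[[0.5304 0.3178 0.    ]
 [0.5075 0.2602 0.    ]
 [0.4846 0.2026 0.    ]
 [0.4618 0.1449 0.    ]]
tr ('top',) [ 0.5879 -0.2024] -3.14 
 [[-0.1, -0.1], [-0.2, -0.1], [0.8, 0.2], [-0.3, -0.0], [0.0, -0.0]]
tr ('scene',) [ 0.5917 -0.2016] -3.24 
 [[-0.5, 0.0], [0.6, -0.5], [1.1, -0.1], [-1.2, 0.5], [0.1, -0.2]]
tr ('top', 'scene') [ 0.5897 -0.2022] -3.17 
 [[-0.3, -0.9], [-0.4, -0.9], [0.6, -0.6], [-0.5, -0.9], [-0.2, -0.9], [-1.0, -0.6], [-0.1, -1.3], [0.4, -0.9], [-1.8, -0.3], [-0.4, -0.9]]
[[ 0.5948 -0.1093  0.    ]
 [ 0.5914 -0.1712  0.    ]
 [ 0.588  -0.2331  0.    ]
 [ 0.5846 -0.295   0.    ]]
```

```bash
cat > rel.py <<'E'
import sys,numpy as np
from scipy.spatial.transform import Rotation as Ro
from workcell import r
# usage: rel.py x y z yaw(of tool y axis, deg)
x,y,z,a=map(float,sys.argv[1:5]); a=np.radians(a)
s=r.state();R=s['tool_rot'];p=s['tool_pos']
ya=np.array([np.cos(a),np.sin(a),0]);
if ya@R[:,1]<0: ya=-ya
za=np.array([0,0,-1.]);G=np.c_[np.cross(ya,za),ya,za]
print('t',round(s['time'],2),'p',p.round(4),'yaw',np.degrees(np.arctan2(R[1,1],R[0,1])).round(2),'F',s['force'].round(1),'w',round(s['grip_width'],4))
print('rotvec',Ro.from_matrix(R.T@G).as_rotvec(degrees=True).round(2))
d=np.array([x,y,z])-p
print('shift now cm',(R.T@d*100).round(2),'after rot',(G.T@d*100).round(2), 'J',s['joints'].round(0))
E
python3 rel.py 0.55 -0.2 0.231 -21.6; python3 rel.py 0.4618 0.1449 0.231 -21.6
```

```text
t 0.1 p [ 0.1428 -0.608   0.2306] yaw -76.78 F [0.3 0.4 0.8] w 0.0854
rotvec [-8.000e-02 -3.000e-02 -5.518e+01]
shift now cm [ 48.97 -30.4   -0.  ] after rot [ 5.292e+01  2.284e+01 -4.000e-02] J [71. 25.  1. 90. -1. 65. -4.]
t 0.1 p [ 0.1428 -0.608   0.2306] yaw -76.78 F [0.3 0.4 0.8] w 0.0854
rotvec [-8.000e-02 -3.000e-02 -5.518e+01]
shift now cm [ 4.827e+01 -6.600e+01  5.000e-02] after rot [ 8.174e+01  1.940e+00 -4.000e-02] J [71. 25.  1. 90. -1. 65. -4.]
```

```bash
python3 -m crank '[0,0,0,1.5,-0.9,0,1, 0,0,0,3,-1.9,0,1, 0,0,0,3,-1.9,0,1, 0,0,0,3,-1.9,0,1, 0,0,0,3,-1.9,0,1, 0,0,0,3,-1.9,0,1, 0,0,0,3,-1.9,0,1, 0,0,0,3,-1.9,0,1, 0,0,0,3,-1.9,0,1, 0,0,0,3,-1.9,0,1, 0,0,0,3,-1.9,0,1, 0,0,0,3,-1.9,0,1, 0,0,0,3,-1.9,0,1, 0,0,0,3,-1.9,0,1, 0,0,0,3,-1.9,0,1, 0,0,0,3,-1.9,0,1, 0,0,0,1.5,-0.9,0,1]' 30; python3 rel.py 0.4618 0.1449 0.231 -21.6
```

```text
time: 1.8
tool_pos: [0.5428, -0.199, 0.2312]
tool_rot: [[0.972, 0.233, 0.001], [0.233, -0.972, 0.002], [0.001, -0.002, -1.0]]
force: [-0.3, 0.8, -0.4]
grip_width: 0.0852
t 1.8 p [ 0.5428 -0.199   0.2312] yaw -76.5 F [-0.3  0.8 -0.4] w 0.0852
rotvec [ -0.06  -0.09 -54.9 ]
shift now cm [  0.15 -35.33   0.08] after rot [ 2.900e+01 -2.019e+01  2.000e-02] J [ 23.  21. -11.  96.   4.  63. -66.]
```

```bash
python3 -m crank '[0,0,-6.9,0,0,0,1, 0,0,-8,0,0,0,1, 0,0,-8,0,0,0,1, 0,0,-8,0,0,0,1, 0,0,-8,0,0,0,1, 0,0,-8,0,0,0,1, 0,0,-8,0,0,0,1, 0,0,0,1.5,-1,0,1, 0,0,0,3,-2.1,0,1, 0,0,0,3,-2.1,0,1, 0,0,0,3,-2.1,0,1, 0,0,0,3,-2.1,0,1, 0,0,0,3,-2.1,0,1, 0,0,0,3,-2.1,0,1, 0,0,0,3,-2.1,0,1, 0,0,0,3,-2.1,0,1, 0,0,0,2,-1.4,0,1, 0,0,0,1.5,-1,0,1, 0,0,0,0,0,0,1]' 30; python3 rel.py 0.4618 0.1449 0.231 -21.6
```

```text
time: 3.7
tool_pos: [0.4596, 0.1442, 0.2315]
tool_rot: [[0.371, 0.929, -0.0], [0.929, -0.371, 0.001], [0.001, -0.0, -1.0]]
force: [0.0, -0.3, 0.1]
grip_width: 0.0855
t 3.7 p [0.4596 0.1442 0.2315] yaw -21.77 F [ 0.  -0.3  0.1] w 0.0855
rotvec [-0.02 -0.04 -0.17]
shift now cm [0.15 0.18 0.05] after rot [0.15 0.18 0.05] J [  3.  15. -33. 107.   9.  60. -55.]
```

```bash
python3 -m crank '[0,0,0,0.15,0.18,1,1, 0,0,0,0,0,3,1, 0,0,0,0,0,3,1, 0,0,0,0,0,1.5,1, 0,0,0,0,0,0,1]' 30; python3 rel.py 0.4618 0.1449 0.042 -21.6; python3 - <<'E'
from workcell import r
import cv2
a=r.grab_frame("scene")[60:200,240:420,::-1];b=r.grab_frame("top")[150:290,50:230,::-1]
import numpy as np
c=np.hstack([cv2.resize(x,None,fx=2.2,fy=2.2,interpolation=2) for x in(a,b)])
cv2.imwrite("pics/a1.png",np.clip(c*1.7,0,255).astype('uint8'))
E
```

```text
time: 4.2
tool_pos: [0.4622, 0.1394, 0.1436]
tool_rot: [[0.375, 0.927, -0.005], [0.927, -0.375, -0.002], [-0.004, -0.004, -1.0]]
force: [-0.1, -0.2, -0.6]
grip_width: 0.0852
t 4.2 p [0.4622 0.1394 0.1436] yaw -22.04 F [-0.1 -0.2 -0.6] w 0.0852
rotvec [-0.21  0.21 -0.44]
shift now cm [ 0.53 -0.2  10.16] after rot [ 0.49 -0.24 10.16] J [  1.  21. -31. 114.  14.  49. -59.]
```

View pics/a1.png

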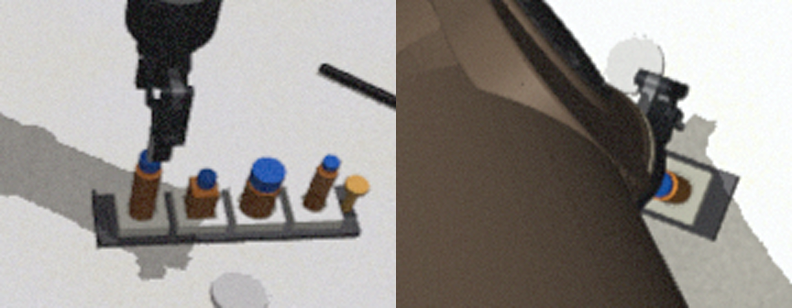

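The scene picture shows the tool above the tall vial at about (150,160) in the left crop, with the jaws straddling it. The measured pose is 5 mm off in y, so I'll check whether it settles.

```bash
python3 rel.py 0.4618 0.1449 0.042 -21.6;  python3 -m crank '[0,0,0,0,0,0,1,0,0,0,0,0,0,1]' 30; python3 rel.py 0.4618 0.1449 0.042 -21.6
```

```text
t 4.3 p [0.4638 0.1407 0.1461] yaw -21.99 F [0.4 0.2 0.3] w 0.0854
rotvec [-0.03  0.04 -0.39]
shift now cm [ 0.33 -0.34 10.41] after rot [ 0.32 -0.34 10.41] J [  1.  21. -31. 113.  14.  49. -59.]
time: 4.5
tool_pos: [0.4645, 0.1414, 0.1472]
tool_rot: [[0.373, 0.928, 0.002], [0.928, -0.373, 0.0], [0.001, 0.001, -1.0]]
force: [-0.5, -0.2, -0.8]
grip_width: 0.0854
t 4.5 p [0.4645 0.1414 0.1472] yaw -21.92 F [-0.5 -0.2 -0.8] w 0.0854
rotvec [ 0.09 -0.06 -0.32]
shift now cm [ 0.21 -0.39 10.52] after rot [ 0.22 -0.38 10.52] J [  1.  21. -31. 113.  14.  49. -59.]
```

```bash
python3 -m crank '[0,0,-0.3,0.2,-0.39,0,1,0,0,0,0,0,1,1,0,0,0,0,0,1.5,1,0,0,0,0,0,1.5,1,0,0,0,0,0,1.5,1,0,0,0,0,0,1,1,0,0,0,0,0,0,1,0,0,0,0,0,0,1,0,0,0,0,0,0,1]' 30; python3 rel.py 0.4618 0.1449 0.042 -21.6
```

```text
time: 5.4
tool_pos: [0.4614, 0.145, 0.0819]
tool_rot: [[0.368, 0.93, 0.001], [0.93, -0.368, 0.0], [0.001, 0.001, -1.0]]
force: [-1.9, 0.2, 0.4]
grip_width: 0.0856
t 5.4 p [0.4614 0.145  0.0819] yaw -21.58 F [-1.9  0.2  0.4] w 0.0856
rotvec [ 0.05 -0.04  0.02]
shift now cm [0.01 0.04 3.99] after rot [0.01 0.04 3.99] J [ -2.  26. -29. 117.  19.  41. -64.]
```

```bash
python3 -m crank '[0,0,0,0,0.04,1,1,0,0,0,0,0,1,1,0,0,0,0,0,1,1,0,0,0,0,0,1,1,0,0,0,0,0,0,1,0,0,0,0,0,0,1,0,0,0,0,0,0,1]' 30; python3 rel.py 0.4618 0.1449 0.042 -21.6
```

```text
time: 6.1
tool_pos: [0.4614, 0.1447, 0.0415]
tool_rot: [[0.368, 0.93, 0.0], [0.93, -0.368, 0.0], [0.0, 0.0, -1.0]]
force: [0.1, -1.0, 0.7]
grip_width: 0.0856
t 6.1 p [0.4614 0.1447 0.0415] yaw -21.58 F [ 0.1 -1.   0.7] w 0.0856
rotvec [ 0.01 -0.01  0.02]
shift now cm [ 0.03  0.03 -0.05] after rot [ 0.03  0.03 -0.05] J [ -4.  30. -26. 119.  22.  36. -67.]
```

```bash
python3 - <<'E'
from workcell import r
import cv2
import numpy as np
a=r.grab_frame("scene")[90:180,260:420,::-1]
cv2.imwrite("pics/a2.png",np.clip(cv2.resize(a,None,fx=5,fy=5,interpolation=2)*1.7,0,255).astype('uint8'))
E
```

```text
(no output)
```

View pics/a2.png

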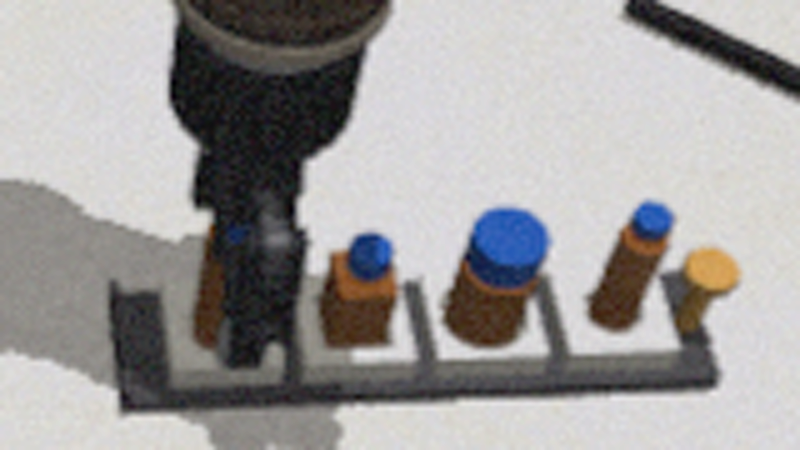

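```bash
python3 - <<'E'
from fit import *
s=r.state();R=s['tool_rot'];p=s['tool_pos']
for dy in(.043,.057):
  for dx in(-.011,.011):
    for dz in (-.013,-.05): print(dy,dx,dz,(5*(proj('scene',p+R@[dx,dy,dz])-[260,90]+.4)).round(0))
q=np.array([.4618,.1449,0])
for z in(.024,.088): print(5*(proj('scene',q+[0,0,z])-[260,90]+.4))
E
```

```text
0.043 -0.011 -0.013 [213. 355.]
0.043 -0.011 -0.05 [223. 302.]
0.043 0.011 -0.013 [263. 353.]
0.043 0.011 -0.05 [274. 301.]
0.057 -0.011 -0.013 [217. 381.]
0.057 -0.011 -0.05 [227. 328.]
0.057 0.011 -0.013 [267. 379.]
0.057 0.011 -0.05 [279. 326.]
[218.62243322 320.76867697]
[235.24601336 230.53857216]
```

```bash
python3 - <<'E'
from workcell import r
import cv2
import numpy as np
a=r.grab_frame("scene")[110:175,275:345,::-1]
a=np.clip(255*(a/255.)**.45,0,255).astype('uint8')
c=cv2.resize(a,None,fx=9,fy=9,interpolation=2)
for k in range(0,70,10): cv2.putText(c,str(275+k),(k*9,10),0,.4,(0,0,255)); cv2.line(c,(k*9,12),(k*9,20),(0,0,255))
for k in range(0,65,10): cv2.putText(c,str(110+k),(0,k*9+4),0,.4,(0,0,255))
cv2.imwrite("pics/a3.png",c)
E
```

```text
(no output)
```

View pics/a3.png

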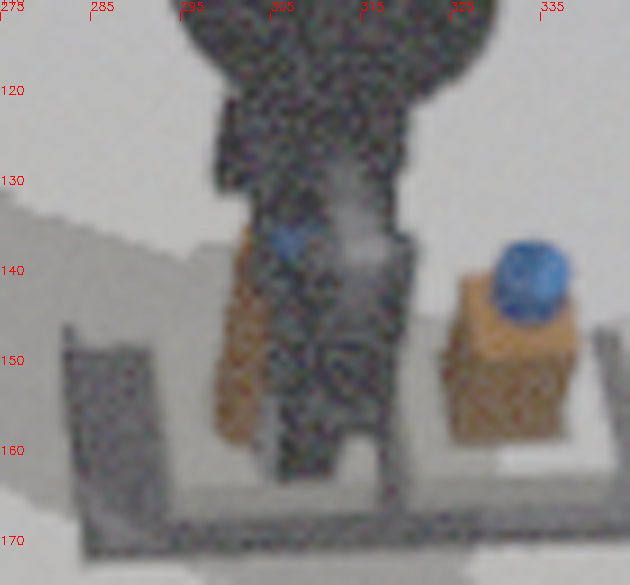

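The tip of the near finger is at u≈308.6 against an expected 308, and the vial base is at u≈304 as modelled. That is aligned, so I'll close.

```bash
python3 -m crank '[0,0,0,0,0,0,0,0,0,0,0,0,0,0,0,0,0,0,0,0,-1,0,0,0,0,0,0,-1,0,0,0,0,0,0,-1,0,0,0,0,0,0,-1,0,0,0,0,0,0,-1]' 30; python3 rel.py 0.4618 0.1449 0.042 -21.6
```

```text
time: 6.9
tool_pos: [0.4614, 0.1446, 0.0414]
tool_rot: [[0.368, 0.93, 0.0], [0.93, -0.368, -0.0], [0.0, 0.0, -1.0]]
force: [-0.2, -0.5, 3.6]
grip_width: 0.0273
t 6.9 p [0.4614 0.1446 0.0414] yaw -21.58 F [-0.2 -0.5  3.6] w 0.0273
rotvec [ 0.01 -0.    0.02]
shift now cm [ 0.05  0.02 -0.06] after rot [ 0.05  0.02 -0.06] J [ -4.  30. -26. 119.  22.  36. -67.]
```

```bash
python3 -m crank '[0,0,0,0,0,-0.3,-1,0,0,0,0,0,-0.7,-1,0,0,0,0,0,-1.2,-1,0,0,0,0,0,-1.5,-1,0,0,0,0,0,-1.5,-1,0,0,0,0,0,-1.5,-1,0,0,0,0,0,-1.5,-1,0,0,0,0,0,-1.5,-1,0,0,0,0,0,-1.5,-1,0,0,0,0,0,-0.8,-1,0,0,0,0,0,-0.3,-1,0,0,0,0,0,0,-1]' 30; python3 rel.py 0.595 -0.106 0.16 -3.2
```

```text
time: 8.1
tool_pos: [0.4614, 0.1445, 0.1646]
tool_rot: [[0.368, 0.93, 0.001], [0.93, -0.368, 0.0], [0.0, 0.0, -1.0]]
force: [1.4, 0.5, -0.9]
grip_width: 0.0276
t 8.1 p [0.4614 0.1445 0.1646] yaw -21.59 F [ 1.4  0.5 -0.9] w 0.0276
rotvec [ 3.000e-02 -1.000e-02 -1.839e+01]
shift now cm [-18.38  21.64   0.47] after rot [-24.27  14.74   0.46] J [  2.  19. -32. 112.  13.  52. -58.]
```

```bash
python3 -m crank '[0,0,0,-0.4,0.5,0,-1,0,0,0,-0.9,1.1,0,-1,0,0,0,-1.7,2,0,-1,0,0,0,-1.7,2,0,-1,0,0,0,-1.7,2,0,-1,0,0,0,-1.7,2,0,-1,0,0,0,-1.7,2,0,-1,0,0,0,-1.7,2,0,-1,0,0,0,-1.7,2,0,-1,0,0,0,-1.7,2,0,-1,0,0,0,-1.7,2,0,-1,0,0,0,-1,1.2,0,-1,0,0,0,-0.5,0.6,0,-1,0,0,-3,-0.28,0.24,0,-1,0,0,-4.4,0,0,0,-1,0,0,-5,0,0,0,-1,0,0,-4,0,0,0,-1,0,0,-2,0,0,0,-1,0,0,0,0,0,0,-1]' 30; python3 rel.py 0.595 -0.106 0.036 -3.2;python3 - <<'E'
from workcell import r
import cv2
import numpy as np
a=r.grab_frame("scene")[100:310,80:300,::-1]
a=np.clip(255*(a/255.)**.6,0,255).astype('uint8')
cv2.imwrite("pics/a4.png",cv2.resize(a,None,fx=2.8,fy=2.8,interpolation=2))
E
```

```text
time: 10.0
tool_pos: [0.5946, -0.1052, 0.1641]
tool_rot: [[0.054, 0.999, -0.001], [0.999, -0.054, 0.001], [0.001, -0.001, -1.0]]
force: [-0.5, 0.1, 0.1]
grip_width: 0.027
t 10.0 p [ 0.5946 -0.1052  0.1641] yaw -3.09 F [-0.5  0.1  0.1] w 0.027
rotvec [-0.03 -0.03  0.11]
shift now cm [-0.09  0.05 12.81] after rot [-0.08  0.05 12.81] J [ 26.  30. -30.  96.  17.  59. -13.]
```

View pics/a4.png

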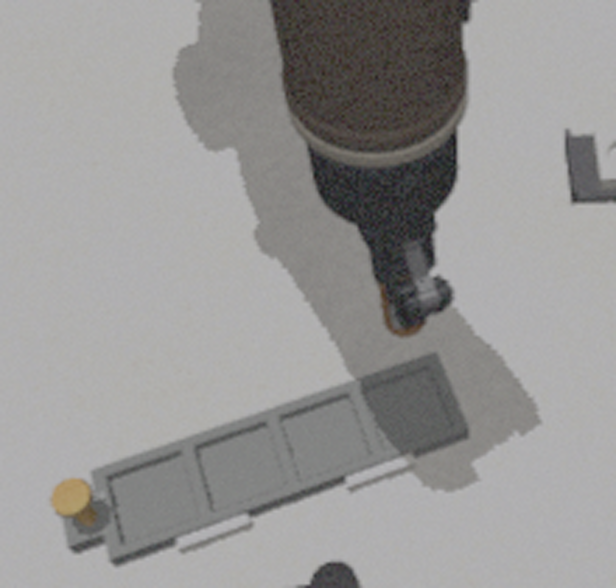

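The tall vial is held upright at (405,310), over the post-far pocket (405,405). I'll lower it.

```bash
python3 -m crank '[0,0,0,-0.08,0.05,1,-1,0,0,0,0,0,1.5,-1,0,0,0,0,0,1.5,-1,0,0,0,0,0,1.5,-1,0,0,0,0,0,1.5,-1,0,0,0,0,0,1.5,-1,0,0,0,0,0,1.5,-1,0,0,0,0,0,1.2,-1,0,0,0,0,0,0.7,-1,0,0,0,0,0,0.4,-1,0,0,0,0,0,0.2,-1,0,0,0,0,0,0,-1,0,0,0,0,0,0,-1]' 30; python3 rel.py 0.595 -0.106 0.0324 -3.2
```

```text
time: 11.35
tool_pos: [0.5958, -0.1068, 0.0398]
tool_rot: [[0.056, 0.998, 0.001], [0.998, -0.056, -0.0], [-0.0, 0.001, -1.0]]
force: [0.8, -0.2, -0.2]
grip_width: 0.0271
t 11.35 p [ 0.5958 -0.1068  0.0398] yaw -3.18 F [ 0.8 -0.2 -0.2] w 0.0271
rotvec [0.05 0.01 0.02]
shift now cm [ 0.07 -0.08  0.74] after rot [ 0.07 -0.08  0.74] J [ 23.  38. -27. 102.  23.  45. -18.]
```

```bash
python3 -m crank '[0,0,0,0.05,-0.05,0.3,-1,0,0,0,0,0,0.2,-1,0,0,0,0,0,0.1,-1,0,0,0,0,0,0.1,-1,0,0,0,0,0,0,-1,0,0,0,0,0,0,-1]' 30; python3 rel.py 0.595 -0.106 0.0324 -3.2
```

```text
time: 11.95
tool_pos: [0.5949, -0.1063, 0.0325]
tool_rot: [[0.055, 0.998, 0.0], [0.998, -0.055, -0.0], [-0.0, 0.0, -1.0]]
force: [-0.6, -0.2, 2.8]
grip_width: 0.0275
t 11.95 p [ 0.5949 -0.1063  0.0325] yaw -3.18 F [-0.6 -0.2  2.8] w 0.0275
rotvec [0.   0.01 0.02]
shift now cm [0.03 0.01 0.01] after rot [0.03 0.01 0.01] J [ 23.  39. -26. 102.  23.  45. -18.]
```

```bash
python3 -m crank '[0,0,0,0,0,0.05,-1,0,0,0,0,0,0,-0.3,0,0,0,0,0,0,-0.2,0,0,0,0,0,0,-0.1,0,0,0,0,0,0,0.1,0,0,0,0,0,0,0.4,0,0,0,0,0,0,0.6,0,0,0,0,0,0,0.6]' 30; python3 rel.py 0.595 -0.106 0.16 -3.2;python3 - <<'E'
from workcell import r
import cv2
import numpy as np
a=r.grab_frame("scene")[180:280,160:280,::-1]
a=np.clip(255*(a/255.)**.5,0,255).astype('uint8')
cv2.imwrite("pics/a5.png",cv2.resize(a,None,fx=5,fy=5,interpolation=2))
E
```

```text
time: 12.75
tool_pos: [0.5949, -0.1062, 0.0318]
tool_rot: [[0.055, 0.998, -0.0], [0.998, -0.055, -0.0], [-0.0, -0.0, -1.0]]
force: [0.3, -0.1, -0.6]
grip_width: 0.0683
t 12.75 p [ 0.5949 -0.1062  0.0318] yaw -3.18 F [ 0.3 -0.1 -0.6] w 0.0683
rotvec [-0.    0.    0.02]
shift now cm [ 2.000e-02  1.000e-02 -1.282e+01] after rot [ 2.000e-02  1.000e-02 -1.282e+01] J [ 23.  39. -26. 102.  23.  44. -18.]
```

View pics/a5.png

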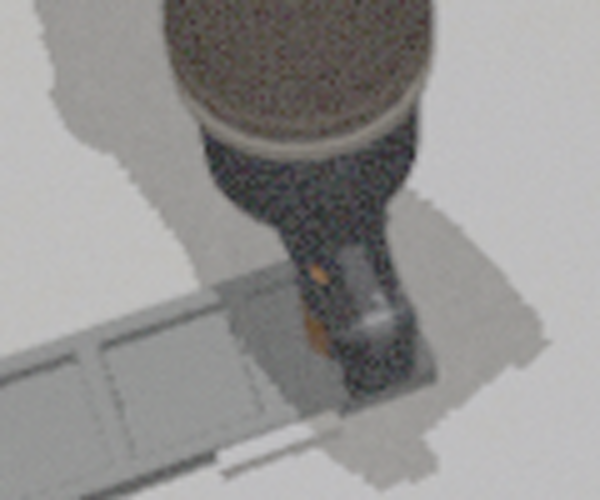

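The tall vial stands free in its pocket. I'll retreat and fetch the square bottle.

```bash
python3 -m crank '[0,0,0,0,0,-0.5,0.6,0,0,0,0,0,-1,0.6,0,0,0,0,0,-2,0.6,0,0,0,0,0,-2.5,0.6,0,0,0,0,0,-2.5,0.8,0,0,0,0,0,-2.5,1,0,0,0,0,0,-1.3,1,0,0,0,0,0,-0.5,1,0,0,0,0,0,0,1]' 30; python3 rel.py 0.4846 0.2026 0.16 -21.6
```

```text
time: 13.7
tool_pos: [0.595, -0.1063, 0.1601]
tool_rot: [[0.056, 0.998, 0.001], [0.998, -0.056, -0.0], [-0.0, 0.001, -1.0]]
force: [0.9, -0.3, -0.3]
grip_width: 0.0853
t 13.7 p [ 0.595  -0.1063  0.1601] yaw -3.19 F [ 0.9 -0.3 -0.3] w 0.0853
rotvec [4.000e-02 1.000e-02 1.841e+01]
shift now cm [ 30.23 -12.74  -0.  ] after rot [ 2.466e+01 -2.164e+01  1.000e-02] J [ 26.  30. -30.  96.  17.  58. -13.]
```

```bash
python3 -m crank '[0,0,0,1.2,-0.5,0,1,0,0,0,3,-1.26,0,1,0,0,0,3,-1.26,0,1,0,0,0,3,-1.26,0,1,0,0,0,3,-1.26,0,1,0,0,0,3,-1.26,0,1,0,0,0,3,-1.26,0,1,0,0,0,3,-1.26,0,1,0,0,0,3,-1.26,0,1,0,0,0,3,-1.26,0,1,0,0,0,1.4,-0.6,0,1,0,0,3,0.63,-0.3,0,1,0,0,4.4,0,0,0,1,0,0,5,0,0,0,1,0,0,4,0,0,0,1,0,0,2,0,0,0,1,0,0,0,0,0,0,1,0,0,0,0,0,0,1]' 30; python3 rel.py 0.4846 0.2026 0.031 -21.6
```

```text
time: 15.5
tool_pos: [0.4836, 0.2029, 0.1591]
tool_rot: [[0.366, 0.931, -0.001], [0.931, -0.366, -0.0], [-0.001, -0.001, -1.0]]
force: [-0.1, -0.2, 0.1]
grip_width: 0.0855
t 15.5 p [0.4836 0.2029 0.1591] yaw -21.47 F [-0.1 -0.2  0.1] w 0.0855
rotvec [-0.06  0.05  0.13]
shift now cm [ 0.02  0.12 12.81] after rot [1.000e-02 1.100e-01 1.281e+01] J [ -5.  23. -31. 107.  15.  53. -64.]
```

Next I'll descend, stopping at about 0.05 to check.

```bash
python3 -m crank '[0,0,0.1,0,0.1,1,1,0,0,0,0,0,1.5,1,0,0,0,0,0,1.5,1,0,0,0,0,0,1.5,1,0,0,0,0,0,1.5,1,0,0,0,0,0,1.5,1,0,0,0,0,0,1,1,0,0,0,0,0,0.7,1,0,0,0,0,0,0.3,1,0,0,0,0,0,0,1,0,0,0,0,0,0,1]' 30; python3 rel.py 0.4846 0.2026 0.031 -21.6
```

```text
time: 16.6
tool_pos: [0.4857, 0.2025, 0.0552]
tool_rot: [[0.369, 0.929, 0.001], [0.929, -0.369, 0.0], [0.001, 0.0, -1.0]]
force: [0.5, 0.1, -0.4]
grip_width: 0.0857
t 16.6 p [0.4857 0.2025 0.0552] yaw -21.68 F [ 0.5  0.1 -0.4] w 0.0857
rotvec [ 0.03 -0.03 -0.08]
shift now cm [-0.03 -0.11  2.42] after rot [-0.03 -0.11  2.42] J [ -9.  31. -27. 113.  21.  41. -70.]
```

```bash
python3 -m crank '[0,0,0,0,-0.1,0.8,1,0,0,0,0,0,0.8,1,0,0,0,0,0,0.5,1,0,0,0,0,0,0.3,1,0,0,0,0,0,0,1,0,0,0,0,0,0,0,0,0,0,0,0,0,0,0,0,0,0,0,0,-1,0,0,0,0,0,0,-1,0,0,0,0,0,0,-1,0,0,0,0,0,0,-1,0,0,0,0,0,0,-1]' 30; python3 rel.py 0.4846 0.2026 0.031 -21.6
```

```text
time: 17.8
tool_pos: [0.4847, 0.2028, 0.0311]
tool_rot: [[0.37, 0.929, 0.0], [0.929, -0.37, 0.0], [0.0, 0.0, -1.0]]
force: [-1.2, -0.1, 5.2]
grip_width: 0.0276
t 17.8 p [0.4847 0.2028 0.0311] yaw -21.69 F [-1.2 -0.1  5.2] w 0.0276
rotvec [ 0.02 -0.02 -0.09]
shift now cm [-0.02 -0.    0.01] after rot [-0.02 -0.    0.01] J [-10.  33. -25. 114.  23.  38. -71.]
```

```bash
python3 -m crank '[0,0,0,0,0,-0.3,-1,0,0,0,0,0,-0.7,-1,0,0,0,0,0,-1.2,-1,0,0,0,0,0,-1.5,-1,0,0,0,0,0,-1.5,-1,0,0,0,0,0,-1.5,-1,0,0,0,0,0,-1.5,-1,0,0,0,0,0,-1.5,-1,0,0,0,0,0,-1.5,-1,0,0,0,0,0,-1.2,-1,0,0,0,0,0,-0.5,-1,0,0,0,0,0,0,-1]' 30; python3 rel.py 0.5912 -0.1737 0.16 -3.2
python3 - <<'E'
from workcell import r
import cv2
import numpy as np
a=r.grab_frame("scene")[70:190,240:420,::-1]
a=np.clip(255*(a/255.)**.5,0,255).astype('uint8')
cv2.imwrite("pics/a6.png",cv2.resize(a,None,fx=4,fy=4,interpolation=2))
E
```

```text
time: 19.0
tool_pos: [0.4848, 0.2028, 0.1606]
tool_rot: [[0.37, 0.929, 0.001], [0.929, -0.37, 0.0], [0.001, 0.001, -1.0]]
force: [-0.7, 0.2, -0.8]
grip_width: 0.0276
t 19.0 p [0.4848 0.2028 0.1606] yaw -21.69 F [-0.7  0.2 -0.8] w 0.0276
rotvec [  0.07  -0.04 -18.49]
shift now cm [-31.05  23.8    0.06] after rot [-37.    12.72   0.06] J [ -5.  23. -31. 107.  15.  53. -64.]
```

View pics/a6.png

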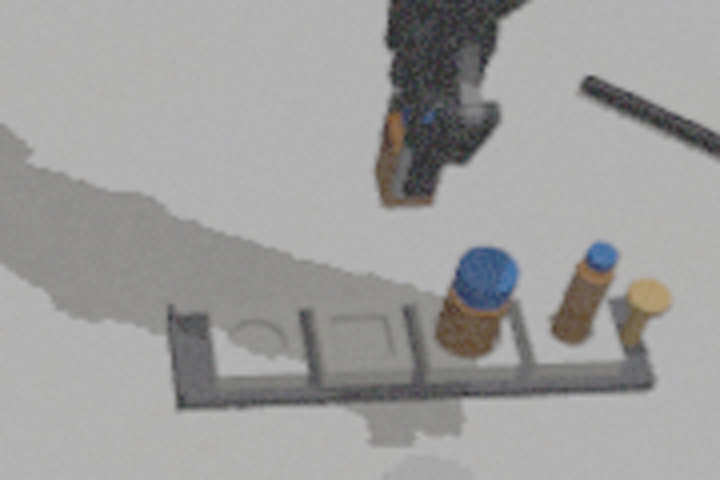

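The square bottle is held clear at (405,160), and the inserts at (260,340) and (362,345) are empty.

```bash
python3 -m crank '[0,0,0,-0.5,0.4,0,-1,0,0,0,-1.2,0.9,0,-1,0,0,0,-2.15,1.65,0,-1,0,0,0,-2.15,1.65,0,-1,0,0,0,-2.15,1.65,0,-1,0,0,0,-2.15,1.65,0,-1,0,0,0,-2.15,1.65,0,-1,0,0,0,-2.15,1.65,0,-1,0,0,0,-2.15,1.65,0,-1,0,0,0,-2.15,1.65,0,-1,0,0,0,-2.15,1.65,0,-1,0,0,0,-2.15,1.65,0,-1,0,0,0,-2.15,1.65,0,-1,0,0,0,-2.15,1.65,0,-1,0,0,0,-2.15,1.65,0,-1,0,0,0,-1,0.75,0,-1,0,0,0,-0.4,0.3,0,-1]' 30; python3 -m crank '[0,0,-3,0,0,0,-1,0,0,-4.5,0,0,0,-1,0,0,-5,0,0,0,-1,0,0,-4,0,0,0,-1,0,0,-2,0,0,0,-1,0,0,0,0,0,0,-1,0,0,0,0,0,0,-1]'; python3 rel.py 0.5912 -0.1737 0.0221 -3.2
```

```text
time: 20.75
tool_pos: [0.5905, -0.1754, 0.1589]
tool_rot: [[0.371, 0.928, -0.001], [0.928, -0.371, -0.0], [-0.001, -0.001, -1.0]]
force: [-0.7, 0.5, 0.1]
grip_width: 0.0278
time: 21.45
tool_pos: [0.5908, -0.1727, 0.1597]
tool_rot: [[0.055, 0.998, -0.0], [0.998, -0.055, 0.001], [0.001, -0.0, -1.0]]
force: [-0.9, 0.1, -1.0]
grip_width: 0.0275
t 21.45 p [ 0.5908 -0.1727  0.1597] yaw -3.17 F [-0.9  0.1 -1. ] w 0.0275
rotvec [-0.02 -0.03  0.03]
shift now cm [-0.11  0.05 13.76] after rot [-0.1   0.05 13.76] J [ 31.  31. -29.  95.  17.  59.  -7.]
```

```bash
python3 -m crank '[0,0,0,-0.1,0.05,1,-1,0,0,0,0,0,1.5,-1,0,0,0,0,0,1.5,-1,0,0,0,0,0,1.5,-1,0,0,0,0,0,1.5,-1,0,0,0,0,0,1.5,-1,0,0,0,0,0,1.5,-1,0,0,0,0,0,1.5,-1,0,0,0,0,0,0.9,-1,0,0,0,0,0,0.4,-1,0,0,0,0,0,0.2,-1,0,0,0,0,0,0,-1,0,0,0,0,0,0,-1]' 30; python3 rel.py 0.5912 -0.1737 0.0221 -3.2
```

```text
time: 22.75
tool_pos: [0.5918, -0.1749, 0.0304]
tool_rot: [[0.056, 0.998, 0.001], [0.998, -0.056, -0.0], [-0.0, 0.001, -1.0]]
force: [1.0, 0.1, -0.4]
grip_width: 0.0276
t 22.75 p [ 0.5918 -0.1749  0.0304] yaw -3.18 F [ 1.   0.1 -0.4] w 0.0276
rotvec [0.06 0.01 0.02]
shift now cm [ 0.11 -0.07  0.83] after rot [ 0.11 -0.07  0.83] J [ 29.  39. -26. 101.  23.  45. -11.]
```

```bash
python3 -m crank '[0,0,0,0.05,-0.05,0.4,-1,0,0,0,0,0,0.2,-1,0,0,0,0,0,0.1,-1,0,0,0,0,0,0.1,-1,0,0,0,0,0,0,-1,0,0,0,0,0,0,-1]' 30; python3 rel.py 0.5912 -0.1737 0.0221 -3.2
```

```text
time: 23.35
tool_pos: [0.5908, -0.1743, 0.0221]
tool_rot: [[0.055, 0.998, -0.0], [0.998, -0.055, -0.0], [-0.0, -0.0, -1.0]]
force: [-2.7, 0.1, 4.7]
grip_width: 0.0276
t 23.35 p [ 0.5908 -0.1743  0.0221] yaw -3.18 F [-2.7  0.1  4.7] w 0.0276
rotvec [-0.01  0.01  0.02]
shift now cm [ 0.06  0.03 -0.  ] after rot [ 0.06  0.03 -0.  ] J [ 28.  40. -25. 101.  23.  44. -12.]
```

The contact came at the predicted height, so I'll release and retreat.

```bash
python3 -m crank '[0,0,0,0,0,0,-0.3,0,0,0,0,0,0,-0.2,0,0,0,0,0,0,-0.1,0,0,0,0,0,0,0.1,0,0,0,0,0,0,0.4,0,0,0,0,0,0,0.6,0,0,0,0,0,0,0.6,0,0,0,0,0,-0.5,0.6,0,0,0,0,0,-1,0.6,0,0,0,0,0,-2,0.6,0,0,0,0,0,-2.5,0.6,0,0,0,0,0,-2.5,0.8,0,0,0,0,0,-2.5,1,0,0,0,0,0,-1.8,1,0,0,0,0,0,-0.7,1,0,0,0,0,0,0,1]' 30; python3 rel.py 0.5075 0.2602 0.16 -21.6
python3 - <<'E'
from workcell import r
import cv2
import numpy as np
a=r.grab_frame("scene")[130:310,90:290,::-1]
a=np.clip(255*(a/255.)**.5,0,255).astype('uint8')
cv2.imwrite("pics/a7.png",cv2.resize(a,None,fx=3.3,fy=3.3,interpolation=2))
E
```

```text
time: 24.95
tool_pos: [0.5915, -0.1744, 0.1582]
tool_rot: [[0.056, 0.998, 0.002], [0.998, -0.056, -0.001], [-0.001, 0.002, -1.0]]
force: [0.2, -0.6, -0.7]
grip_width: 0.0856
t 24.95 p [ 0.5915 -0.1744  0.1582] yaw -3.18 F [ 0.2 -0.6 -0.7] w 0.0856
rotvec [1.300e-01 1.000e-02 1.842e+01]
shift now cm [ 42.93 -10.8   -0.23] after rot [ 37.31 -23.81  -0.18] J [ 31.  31. -29.  95.  17.  59.  -7.]
```

View pics/a7.png

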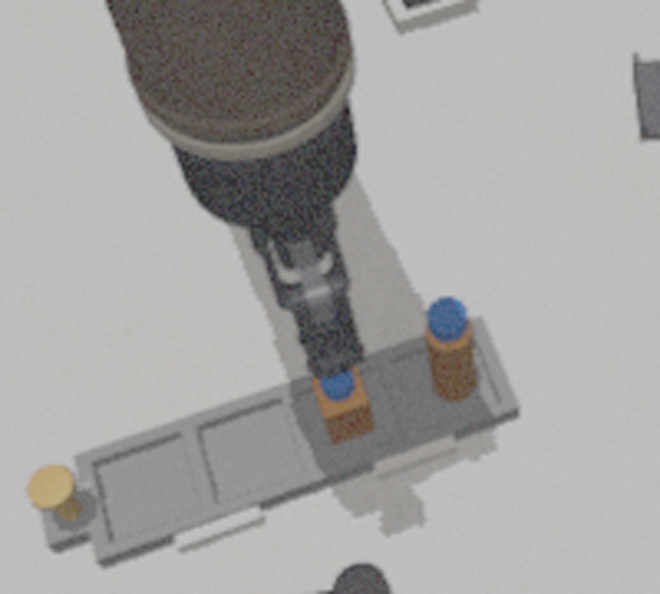

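The tall vial (450,360) and the square bottle (345,405) both stand upright in their pockets. Now the jar.

```bash
python3 -m crank '[0,0,0,1.2,-0.3,0,1,0,0,0,3,-0.75,0,1,0,0,0,3,-0.75,0,1,0,0,0,3,-0.75,0,1,0,0,0,3,-0.75,0,1,0,0,0,3,-0.75,0,1,0,0,0,3,-0.75,0,1,0,0,0,3,-0.75,0,1,0,0,0,3,-0.75,0,1,0,0,0,3,-0.75,0,1,0,0,0,3,-0.75,0,1,0,0,0,3,-0.75,0,1,0,0,0,3,-0.75,0,1,0,0,0,3,-0.75,0,1,0,0,0,1.8,-0.5,0,1,0,0,0,0.93,-0.25,0,1]' 30; python3 -m crank '[0,0,3,0,0,0,1,0,0,4.5,0,0,0,1,0,0,5,0,0,0,1,0,0,4,0,0,0,1,0,0,2,0,0,0,1,0,0,0,0,0,0,1,0,0,0,0,0,0,1]'; python3 rel.py 0.5075 0.2602 0.031 -21.6
```

```text
time: 26.6
tool_pos: [0.5047, 0.2629, 0.1559]
tool_rot: [[0.052, 0.999, -0.002], [0.999, -0.052, 0.0], [0.0, -0.002, -1.0]]
force: [-0.5, 0.6, -0.7]
grip_width: 0.0852
time: 27.3
tool_pos: [0.5066, 0.2599, 0.1563]
tool_rot: [[0.369, 0.93, -0.001], [0.93, -0.369, -0.001], [-0.001, -0.0, -1.0]]
force: [-0.1, 0.6, 0.4]
grip_width: 0.0854
t 27.3 p [0.5066 0.2599 0.1563] yaw -21.63 F [-0.1  0.6  0.4] w 0.0854
rotvec [-0.02  0.05 -0.03]
shift now cm [ 0.08  0.08 12.53] after rot [ 0.06  0.07 12.53] J [-12.  27. -29. 101.  16.  55. -69.]
```

```bash
python3 -m crank '[0,0,0,0.05,0,1,1,0,0,0,0,0,1.5,1,0,0,0,0,0,1.5,1,0,0,0,0,0,1.5,1,0,0,0,0,0,1.5,1,0,0,0,0,0,1.5,1,0,0,0,0,0,1,1,0,0,0,0,0,0.5,1,0,0,0,0,0,0.2,1,0,0,0,0,0,0,1,0,0,0,0,0,0,1,0,0,0,0,0,0,1]' 30; python3 rel.py 0.5075 0.2602 0.031 -21.6
```

```text
time: 28.5
tool_pos: [0.5074, 0.261, 0.0554]
tool_rot: [[0.37, 0.929, 0.001], [0.929, -0.37, 0.0], [0.001, 0.001, -1.0]]
force: [0.6, -0.2, -0.7]
grip_width: 0.0853
t 28.5 p [0.5074 0.261  0.0554] yaw -21.69 F [ 0.6 -0.2 -0.7] w 0.0853
rotvec [ 0.04 -0.04 -0.09]
shift now cm [-0.07  0.03  2.44] after rot [-0.07  0.04  2.44] J [-14.  34. -26. 107.  21.  44. -73.]
```

```bash
python3 -m crank '[0,0,0,-0.05,0.03,0.8,1,0,0,0,0,0,0.8,1,0,0,0,0,0,0.5,1,0,0,0,0,0,0.3,1,0,0,0,0,0,0,1,0,0,0,0,0,0,0.2,0,0,0,0,0,0,0,0,0,0,0,0,0,-1,0,0,0,0,0,0,-1,0,0,0,0,0,0,-1,0,0,0,0,0,0,-1,0,0,0,0,0,0,-1]' 30; python3 rel.py 0.5075 0.2602 0.031 -21.6
```

```text
time: 29.7
tool_pos: [0.5074, 0.2603, 0.0311]
tool_rot: [[0.369, 0.929, 0.001], [0.929, -0.369, 0.0], [0.0, 0.0, -1.0]]
force: [-0.6, -1.0, 5.5]
grip_width: 0.0351
t 29.7 p [0.5074 0.2603 0.0311] yaw -21.68 F [-0.6 -1.   5.5] w 0.0351
rotvec [ 0.02 -0.02 -0.08]
shift now cm [-0.01  0.02  0.01] after rot [-0.01  0.02  0.01] J [-15.  36. -25. 108.  22.  41. -74.]
```

```bash
python3 -m crank '[0,0,0,0,0,-0.3,-1,0,0,0,0,0,-0.7,-1,0,0,0,0,0,-1.2,-1,0,0,0,0,0,-1.5,-1,0,0,0,0,0,-1.5,-1,0,0,0,0,0,-1.5,-1,0,0,0,0,0,-1.5,-1,0,0,0,0,0,-1.5,-1,0,0,0,0,0,-1.5,-1,0,0,0,0,0,-1.2,-1,0,0,0,0,0,-0.5,-1,0,0,0,0,0,0,-1]' 30; python3 rel.py 0.588 -0.2331 0.16 -3.2
```

```text
time: 30.9
tool_pos: [0.5075, 0.2604, 0.1607]
tool_rot: [[0.37, 0.929, 0.001], [0.929, -0.37, 0.001], [0.001, 0.001, -1.0]]
force: [-0.1, -0.4, -0.3]
grip_width: 0.0353
t 30.9 p [0.5075 0.2604 0.1607] yaw -21.69 F [-0.1 -0.4 -0.3] w 0.0353
rotvec [  0.06  -0.05 -18.49]
shift now cm [-42.88  25.72   0.05] after rot [-48.82  10.79   0.07] J [-12.  27. -29. 101.  15.  56. -68.]
```

```bash
python3 -m crank '[0,0,0,-0.5,0.3,0,-1,0,0,0,-1.3,0.8,0,-1,0,0,0,-2.45,1.47,0,-1,0,0,0,-2.45,1.47,0,-1,0,0,0,-2.45,1.47,0,-1,0,0,0,-2.45,1.47,0,-1,0,0,0,-2.45,1.47,0,-1,0,0,0,-2.45,1.47,0,-1,0,0,0,-2.45,1.47,0,-1,0,0,0,-2.45,1.47,0,-1,0,0,0,-2.45,1.47,0,-1,0,0,0,-2.45,1.47,0,-1,0,0,0,-2.45,1.47,0,-1,0,0,0,-2.45,1.47,0,-1,0,0,0,-2.45,1.47,0,-1,0,0,0,-2.45,1.47,0,-1,0,0,0,-2.45,1.47,0,-1,0,0,0,-2.45,1.47,0,-1,0,0,0,-1.3,0.75,0,-1,0,0,0,-0.58,0.35,0,-1]' 30; python3 -m crank '[0,0,-3,0,0,0,-1,0,0,-4.5,0,0,0,-1,0,0,-5,0,0,0,-1,0,0,-4,0,0,0,-1,0,0,-2,0,0,0,-1,0,0,0,0,0,0,-1,0,0,0,0,0,0,-1]'; python3 rel.py 0.588 -0.2331 0.0221 -3.2
```

```text
time: 32.9
tool_pos: [0.5867, -0.2358, 0.159]
tool_rot: [[0.372, 0.928, -0.002], [0.928, -0.372, -0.0], [-0.001, -0.001, -1.0]]
force: [-1.1, 0.4, -0.1]
grip_width: 0.0351
time: 33.6
tool_pos: [0.5876, -0.2324, 0.1597]
tool_rot: [[0.056, 0.998, -0.0], [0.998, -0.056, 0.0], [0.0, -0.0, -1.0]]
force: [0.0, 0.4, -0.4]
grip_width: 0.0352
t 33.6 p [ 0.5876 -0.2324  0.1597] yaw -3.19 F [ 0.   0.4 -0.4] w 0.0352
rotvec [-0.02 -0.03  0.01]
shift now cm [-0.07  0.04 13.76] after rot [-0.07  0.04 13.76] J [ 35.  32. -28.  92.  17.  60.  -1.]
```

```bash
python3 -m crank '[0,0,0,0,0,1,-1,0,0,0,0,0,1.5,-1,0,0,0,0,0,1.5,-1,0,0,0,0,0,1.5,-1,0,0,0,0,0,1.5,-1,0,0,0,0,0,1.5,-1,0,0,0,0,0,1.5,-1,0,0,0,0,0,1.5,-1,0,0,0,0,0,0.9,-1,0,0,0,0,0,0.4,-1,0,0,0,0,0,0.2,-1,0,0,0,0,0,0,-1,0,0,0,0,0,0,-1]' 30; python3 rel.py 0.588 -0.2331 0.0221 -3.2
```

```text
time: 34.9
tool_pos: [0.5882, -0.2334, 0.0305]
tool_rot: [[0.056, 0.998, 0.001], [0.998, -0.056, -0.0], [-0.0, 0.001, -1.0]]
force: [-1.6, 0.4, 0.0]
grip_width: 0.0354
t 34.9 p [ 0.5882 -0.2334  0.0305] yaw -3.18 F [-1.6  0.4  0. ] w 0.0354
rotvec [0.06 0.02 0.02]
shift now cm [ 0.03 -0.03  0.84] after rot [ 0.03 -0.03  0.84] J [ 33.  40. -25.  98.  22.  46.  -5.]
```

```bash
python3 -m crank '[0,0,0,0,0,0.4,-1,0,0,0,0,0,0.2,-1,0,0,0,0,0,0.1,-1,0,0,0,0,0,0.1,-1,0,0,0,0,0,0,-1,0,0,0,0,0,0,-1]' 30; python3 rel.py 0.588 -0.2331 0.0221 -3.2
```

```text
time: 35.5
tool_pos: [0.5877, -0.2333, 0.0222]
tool_rot: [[0.055, 0.998, -0.0], [0.998, -0.055, -0.0], [-0.0, -0.0, -1.0]]
force: [-2.8, 1.4, 5.2]
grip_width: 0.0354
t 35.5 p [ 0.5877 -0.2333  0.0222] yaw -3.18 F [-2.8  1.4  5.2] w 0.0354
rotvec [-0.    0.01  0.02]
shift now cm [0.02 0.03 0.01] after rot [0.02 0.03 0.01] J [ 33.  41. -24.  99.  22.  45.  -5.]
```

```bash
python3 -m crank '[0,0,0,0,0,0,-0.1,0,0,0,0,0,0,0,0,0,0,0,0,0,0.1,0,0,0,0,0,0,0.3,0,0,0,0,0,0,0.5,0,0,0,0,0,0,0.7,0,0,0,0,0,0,0.7,0,0,0,0,0,-0.5,0.7,0,0,0,0,0,-1,0.7,0,0,0,0,0,-2,0.7,0,0,0,0,0,-2.5,0.7,0,0,0,0,0,-2.5,0.8,0,0,0,0,0,-2.5,1,0,0,0,0,0,-1.9,1,0,0,0,0,0,-0.8,1,0,0,0,0,0,0,1]' 30; python3 rel.py 0.5304 0.3178 0.16 -21.6
python3 - <<'E'
from workcell import r
import cv2
import numpy as np
a=r.grab_frame("scene")[130:310,90:290,::-1]
a=np.clip(255*(a/255.)**.5,0,255).astype('uint8')
cv2.imwrite("pics/a8.png",cv2.resize(a,None,fx=3.3,fy=3.3,interpolation=2))
E
```

```text
time: 37.1
tool_pos: [0.5885, -0.2334, 0.1604]
tool_rot: [[0.056, 0.998, 0.002], [0.998, -0.056, -0.001], [-0.001, 0.002, -1.0]]
force: [-0.1, -0.5, -0.4]
grip_width: 0.0854
t 37.1 p [ 0.5885 -0.2334  0.1604] yaw -3.18 F [-0.1 -0.5 -0.4] w 0.0854
rotvec [ 0.15  0.02 18.42]
shift now cm [ 5.471e+01 -8.860e+00 -3.000e-02] after rot [ 4.911e+01 -2.569e+01  4.000e-02] J [ 35.  32. -28.  92.  17.  60.  -1.]
```

View pics/a8.png

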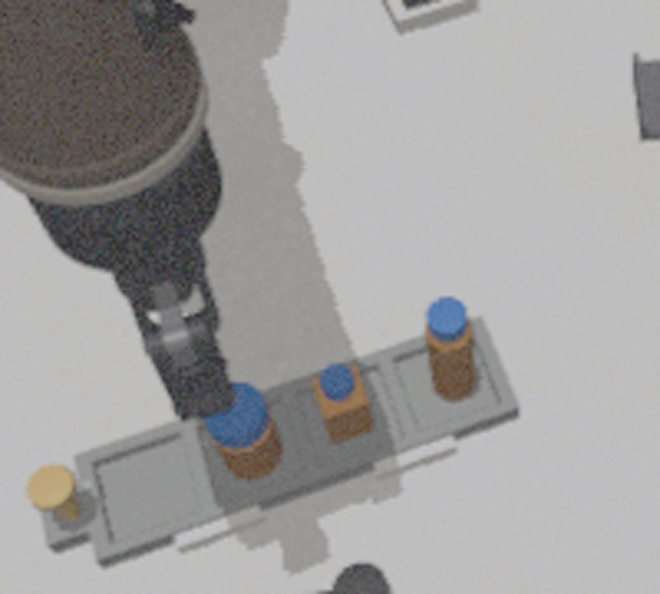

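Three vials are upright in their pockets, with the jar at (245,430). Now the slim vial.

```bash
python3 -m crank '[0,0,0,1.2,-0.2,0,1,0,0,0,3,-0.49,0,1,0,0,0,3,-0.49,0,1,0,0,0,3,-0.49,0,1,0,0,0,3,-0.49,0,1,0,0,0,3,-0.49,0,1,0,0,0,3,-0.49,0,1,0,0,0,3,-0.49,0,1,0,0,0,3,-0.49,0,1,0,0,0,3,-0.49,0,1,0,0,0,3,-0.49,0,1,0,0,0,3,-0.49,0,1,0,0,0,3,-0.49,0,1,0,0,0,3,-0.49,0,1,0,0,0,3,-0.49,0,1,0,0,0,3,-0.49,0,1,0,0,0,3,-0.49,0,1,0,0,0,3,-0.49,0,1,0,0,0,1.6,-0.2,0,1,0,0,0,0.91,-0.13,0,1]' 30; python3 -m crank '[0,0,3,0,0,0,1,0,0,4.5,0,0,0,1,0,0,5,0,0,0,1,0,0,4,0,0,0,1,0,0,2,0,0,0,1,0,0,0,0,0,0,1,0,0,0,0,0,0,1]'; python3 rel.py 0.5304 0.3178 0.035 -21.6
```

```text
time: 39.15
tool_pos: [0.5283, 0.3195, 0.158]
tool_rot: [[0.053, 0.999, -0.001], [0.999, -0.053, -0.0], [-0.0, -0.001, -1.0]]
force: [0.6, -0.1, -1.0]
grip_width: 0.0854
time: 39.85
tool_pos: [0.5298, 0.3169, 0.1585]
tool_rot: [[0.369, 0.929, -0.0], [0.929, -0.369, -0.001], [-0.001, 0.0, -1.0]]
force: [-0.2, -0.5, 0.8]
grip_width: 0.0852
t 39.85 p [0.5298 0.3169 0.1585] yaw -21.67 F [-0.2 -0.5  0.8] w 0.0852
rotvec [ 0.    0.06 -0.07]
shift now cm [ 0.12  0.02 12.35] after rot [ 0.1   0.03 12.35] J [-17.  31. -27.  94.  16.  59. -72.]
```

```bash
python3 -m crank '[0,0,0,0.05,0,1,1,0,0,0,0,0,1.5,1,0,0,0,0,0,1.5,1,0,0,0,0,0,1.5,1,0,0,0,0,0,1.5,1,0,0,0,0,0,1.5,1,0,0,0,0,0,1,1,0,0,0,0,0,0.5,1,0,0,0,0,0,0.2,1,0,0,0,0,0,0,1,0,0,0,0,0,0,1,0,0,0,0,0,0,1]' 30; python3 rel.py 0.5304 0.3178 0.035 -21.6
```

```text
time: 41.05
tool_pos: [0.5302, 0.3186, 0.0574]
tool_rot: [[0.369, 0.929, 0.001], [0.929, -0.369, 0.001], [0.001, 0.001, -1.0]]
force: [-0.3, -0.9, -0.4]
grip_width: 0.0855
t 41.05 p [0.5302 0.3186 0.0574] yaw -21.68 F [-0.3 -0.9 -0.4] w 0.0855
rotvec [ 0.04 -0.05 -0.08]
shift now cm [-0.07  0.05  2.24] after rot [-0.07  0.05  2.24] J [-19.  37. -25. 100.  20.  48. -75.]
```

```bash
python3 -m crank '[0,0,0,-0.05,0.04,0.7,1,0,0,0,0,0,0.7,1,0,0,0,0,0,0.5,1,0,0,0,0,0,0.3,1,0,0,0,0,0,0,1,0,0,0,0,0,0,0.2,0,0,0,0,0,0,-0.2,0,0,0,0,0,0,-1,0,0,0,0,0,0,-1,0,0,0,0,0,0,-1,0,0,0,0,0,0,-1,0,0,0,0,0,0,-1]' 30; python3 rel.py 0.5304 0.3178 0.035 -21.6
```

```text
time: 42.25
tool_pos: [0.5302, 0.3178, 0.035]
tool_rot: [[0.369, 0.929, 0.0], [0.929, -0.369, 0.0], [0.0, 0.0, -1.0]]
force: [-0.0, -1.1, 3.2]
grip_width: 0.021
t 42.25 p [0.5302 0.3178 0.035 ] yaw -21.68 F [-0.  -1.1  3.2] w 0.021
rotvec [ 0.02 -0.01 -0.08]
shift now cm [0.   0.02 0.  ] after rot [0.   0.02 0.  ] J [-20.  39. -24. 100.  21.  45. -76.]
```

```bash
python3 -m crank '[0,0,0,0,0,-0.3,-1,0,0,0,0,0,-0.7,-1,0,0,0,0,0,-1.2,-1,0,0,0,0,0,-1.5,-1,0,0,0,0,0,-1.5,-1,0,0,0,0,0,-1.5,-1,0,0,0,0,0,-1.5,-1,0,0,0,0,0,-1.5,-1,0,0,0,0,0,-1.5,-1,0,0,0,0,0,-1.2,-1,0,0,0,0,0,-0.5,-1,0,0,0,0,0,0,-1]' 30; python3 rel.py 0.5846 -0.295 0.16 -3.2
```

```text
time: 43.45
tool_pos: [0.5303, 0.318, 0.1645]
tool_rot: [[0.37, 0.929, 0.001], [0.929, -0.37, 0.001], [0.001, 0.001, -1.0]]
force: [0.2, -0.2, -1.5]
grip_width: 0.0211
t 43.45 p [0.5303 0.318  0.1645] yaw -21.69 F [ 0.2 -0.2 -1.5] w 0.0211
rotvec [  0.05  -0.04 -18.49]
shift now cm [-54.95  27.69   0.43] after rot [-60.9    8.84   0.45] J [-17.  31. -28.  94.  16.  59. -71.]
```

```bash
python3 -m crank '[0,0,0,-0.5,0.25,0,-1,0,0,0,-1.4,0.7,0,-1,0,0,0,-2.5,1.26,0,-1,0,0,0,-2.5,1.26,0,-1,0,0,0,-2.5,1.26,0,-1,0,0,0,-2.5,1.26,0,-1,0,0,0,-2.5,1.26,0,-1,0,0,0,-2.5,1.26,0,-1,0,0,0,-2.5,1.26,0,-1,0,0,0,-2.5,1.26,0,-1,0,0,0,-2.5,1.26,0,-1,0,0,0,-2.5,1.26,0,-1,0,0,0,-2.5,1.26,0,-1,0,0,0,-2.5,1.26,0,-1,0,0,0,-2.5,1.26,0,-1,0,0,0,-2.5,1.26,0,-1,0,0,0,-2.5,1.26,0,-1,0,0,0,-2.5,1.26,0,-1,0,0,0,-2.5,1.26,0,-1,0,0,0,-2.5,1.26,0,-1]' 30; python3 -m crank '[0,0,0,-2.5,1.26,0,-1,0,0,0,-2.5,1.26,0,-1,0,0,0,-1.6,0.8,0,-1,0,0,0,-1,0.5,0,-1,0,0,0,-0.45,0.24,0,-1,0,0,-3,0,0,0,-1,0,0,-4.5,0,0,0,-1,0,0,-5,0,0,0,-1,0,0,-4,0,0,0,-1,0,0,-2,0,0,0,-1,0,0,0,0,0,0,-1,0,0,0,0,0,0,-1]'; python3 rel.py 0.5846 -0.295 0.026 -3.2
```

```text
time: 45.45
tool_pos: [0.5749, -0.2079, 0.1631]
tool_rot: [[0.371, 0.929, -0.002], [0.929, -0.371, -0.0], [-0.001, -0.001, -1.0]]
force: [0.1, 0.4, 0.0]
grip_width: 0.0211
time: 46.65
tool_pos: [0.5845, -0.2942, 0.1639]
tool_rot: [[0.055, 0.998, 0.0], [0.998, -0.055, 0.0], [0.0, 0.0, -1.0]]
force: [0.2, 0.0, -1.1]
grip_width: 0.021
t 46.65 p [ 0.5845 -0.2942  0.1639] yaw -3.17 F [ 0.2  0.  -1.1] w 0.021
rotvec [ 0.   -0.03  0.03]
shift now cm [-9.000e-02  1.000e-02  1.379e+01] after rot [-8.000e-02  1.000e-02  1.379e+01] J [ 39.  34. -26.  89.  16.  62.   5.]
```

```bash
python3 -m crank '[0,0,0,0,0,1,-1,0,0,0,0,0,1.5,-1,0,0,0,0,0,1.5,-1,0,0,0,0,0,1.5,-1,0,0,0,0,0,1.5,-1,0,0,0,0,0,1.5,-1,0,0,0,0,0,1.5,-1,0,0,0,0,0,1.5,-1,0,0,0,0,0,0.9,-1,0,0,0,0,0,0.4,-1,0,0,0,0,0,0.2,-1,0,0,0,0,0,0,-1,0,0,0,0,0,0,-1]' 30; python3 rel.py 0.5846 -0.295 0.026 -3.2
```

```text
time: 47.95
tool_pos: [0.5848, -0.2953, 0.0344]
tool_rot: [[0.055, 0.998, 0.001], [0.998, -0.055, -0.0], [-0.0, 0.001, -1.0]]
force: [0.5, -0.4, -0.1]
grip_width: 0.021
t 47.95 p [ 0.5848 -0.2953  0.0344] yaw -3.18 F [ 0.5 -0.4 -0.1] w 0.021
rotvec [0.06 0.02 0.02]
shift now cm [ 0.03 -0.02  0.84] after rot [ 0.03 -0.02  0.84] J [ 37.  41. -24.  95.  21.  48.   2.]
```

```bash
python3 - <<'E'
from workcell import r
import cv2
import numpy as np
a=r.grab_frame("scene")[130:310,70:270,::-1]
a=np.clip(255*(a/255.)**.5,0,255).astype('uint8')
cv2.imwrite("pics/a9.png",cv2.resize(a,None,fx=3.3,fy=3.3,interpolation=2))
E
```

```text
(no output)
```

View pics/a9.png

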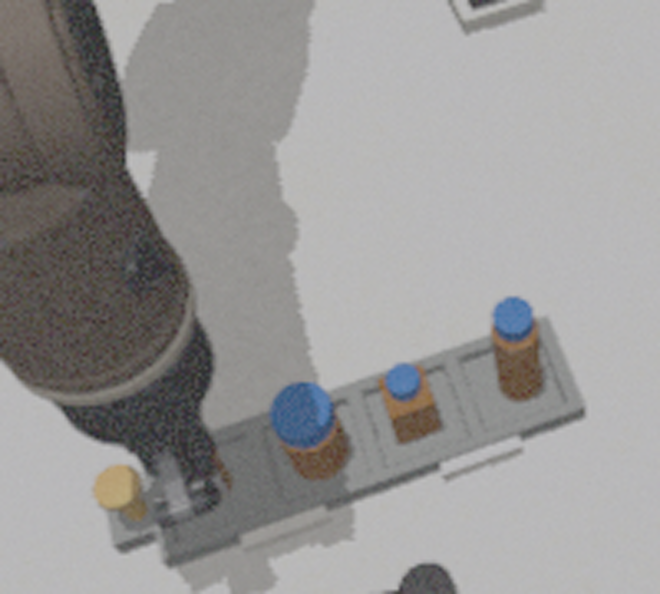

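The slim vial is behind the finger at (220,475), over the first pocket, with the others unchanged. I'll set it down.

```bash
python3 -m crank '[0,0,0,0,0,0.4,-1,0,0,0,0,0,0.2,-1,0,0,0,0,0,0.1,-1,0,0,0,0,0,0.1,-1,0,0,0,0,0,0,-1,0,0,0,0,0,0,-1]' 30; python3 rel.py 0.5846 -0.295 0.026 -3.2
```

```text
time: 48.6
tool_pos: [0.5843, -0.2952, 0.026]
tool_rot: [[0.056, 0.998, -0.0], [0.998, -0.056, -0.0], [-0.0, -0.0, -1.0]]
force: [-1.1, 0.2, 3.3]
grip_width: 0.0212
t 48.6 p [ 0.5843 -0.2952  0.026 ] yaw -3.18 F [-1.1  0.2  3.3] w 0.0212
rotvec [-0.01  0.01  0.02]
shift now cm [0.02 0.03 0.  ] after rot [0.02 0.03 0.  ] J [ 37.  42. -23.  95.  21.  47.   1.]
```

```bash
python3 -m crank '[0,0,0,0,0,0,-0.4,0,0,0,0,0,0,-0.3,0,0,0,0,0,0,-0.2,0,0,0,0,0,0,0,0,0,0,0,0,0,0.3,0,0,0,0,0,0,0.5,0,0,0,0,0,0,0.5,0,0,0,0,0,-0.5,0.5,0,0,0,0,0,-1,0.5,0,0,0,0,0,-2,0.5,0,0,0,0,0,-2.5,0.5,0,0,0,0,0,-2.5,0.5,0,0,0,0,0,-2.5,0.5,0,0,0,0,0,-2.5,0.5,0,0,0,0,0,-2.5,0.5,0,0,0,0,0,-1,0.5]' 30
python3 -m crank '[0,0,0,0,1.5,0,0.5,0,0,0,-3,0,0,0.5,0,0,0,-3,0,0,0.5,0,0,0,-3,0,0,0.5,0,0,0,-3,0,0,0.5,0,0,0,-3,0,0,0.5,0,0,0,-3,0,0,0.5,0,0,0,-1,0,0,0.5,0,0,0,0,0,0,0.5,0,0,0,0,0,0,0.5]'
python3 - <<'E'
from workcell import r
import cv2
import numpy as np
o=[]
for n,(y,x) in dict(scene=(190,80),top=(110,260)).items():
    a=r.grab_frame(n)[y:y+125,x:x+180,::-1]
    o.append(cv2.resize(np.clip(255*(a/255.)**.5,0,255).astype('uint8'),None,fx=4,fy=4,interpolation=2)[:, :])
c=np.vstack(o); c=cv2.resize(c,None,fx=.6,fy=.6,interpolation=3)
cv2.imwrite("pics/b1.png",c)
E
```

```text
time: 50.2
tool_pos: [0.5856, -0.2953, 0.1995]
tool_rot: [[0.055, 0.998, 0.004], [0.998, -0.055, -0.002], [-0.002, 0.004, -1.0]]
force: [0.5, 1.3, 0.3]
grip_width: 0.0641
time: 51.2
tool_pos: [0.5893, -0.484, 0.1956]
tool_rot: [[0.054, 0.999, 0.0], [0.999, -0.054, 0.001], [0.001, 0.0, -1.0]]
force: [0.3, 0.4, -0.1]
grip_width: 0.0644
```

View pics/b1.png

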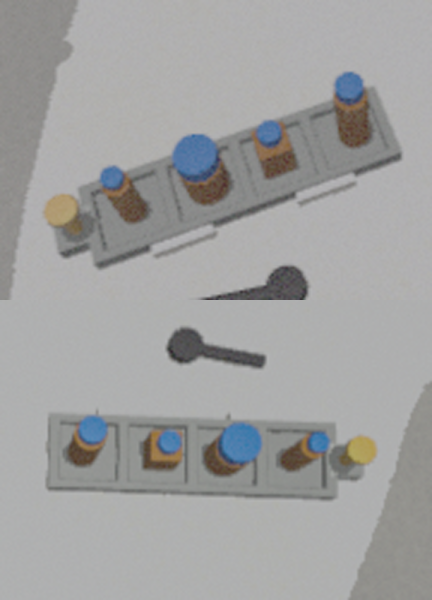

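Both views show four vials, one per pocket. From the post they are slim, jar, square and tall. I'll check that they're upright by projecting the expected cap centres.

```bash
python3 - <<'E'
from fit import *
print(r.state()['time'])
for n,x,y,h in(('slim',.5843,-.2952,.074),('jar',.5877,-.2333,.064),('sq',.5908,-.1743,.059),('tall',.5949,-.1063,.09)):
    X=[x,y,.007+h]; a=(proj('scene',X)-[80,190]+.4)*2.4; b=(proj('top',X)-[260,110]+.4)*2.4+[0,300]
    print(n,a.round(0),b.round(0))
E
```

```text
51.3
slim [108. 176.] [320. 440.]
jar [192. 153.] [242. 440.]
sq [267. 130.] [171. 439.]
tall [346.  84.] [ 94. 427.]
```

The cap centres match the upright predictions to about 1–2 raw pixels, so I'll hand in.

```bash
python3 -c "
from workcell import r
print(r.close_job())"
```

```text
the job is handed in; nothing more can be done
None
```

All four vials are in the sampler tray, one per pocket and in batch order. Counted from the brass post, they are slim, jar, square and tall. I handed in at about 51 s of the 109 s allowed.

- **Setting down:** each vial showed a light contact of 3–5 N at the floor height I had predicted, then I released it and backed the gripper away. None was dropped or tipped.
- **Final pictures:** both cameras showed the four vials standing. Their cap centres matched the positions expected for upright vials on the pocket floors to within 1–2 pixels (about 2–5 mm). The gripper was well clear of the tray.
- **Placement:** I set the tall vial and the square bottle about 3 mm away from each other on purpose, so the gripper body would clear the tall vial. Both are well inside their pockets.
- **Disagreement:** the two cameras differed by 2–4 mm in x, in line with the stated calibration accuracy. I used the combined fit, and the grips closed with no side force beyond about 1 N.

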